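# Fit the heater knob and hold it pressed

## Robot

A 6-joint arm with a two-finger parallel gripper is mounted at the origin on the work surface. World frame = base frame: x ahead of the robot, y to its left, z up, the work surface at z = 0. Lengths are in m, angles in degrees, forces in N, time in s.
With the tool pointing down it reaches from about 0.3 to 0.75 m from the base axis. Payload 8.5 kg.
Tool frame: the origin (TCP) lies at the very end of the fingers, on their centre line; the grasp point (between the pads) lies 19 mm behind it (env.pinch_z is the distance from the TCP to the grasp point, in m); z points along the fingers, y is the line along which they close (so a half turn about z gives the same grasp; the last joint's range is limited). The gripper opens to 85 mm and grips with 20 to 120 N. Pads are 22 mm wide; open, the fingers measure 114 mm over their backs; the gripper's body (76 mm by 85 mm) begins 54 mm behind the grasp point. The pads swing forward as they close: fully open they stand 13 mm farther back than shut.
Start: joints at [-89.57, 21.807, 74.336, -0, 83.858, -12.336], TCP at [0.122, -0.536, 0.231] pointing down, gripper open.
Joint ranges: [-178.18, 178.18], [-50.72, 133.34], [12.68, 142.11], [-81.47, 261.47], [9.98, 163.14], [-165.26, 165.26]. Speed limits (degrees/s): [136.94, 136.94, 180, 180, 180, 180].

## Interface

Orientations are given as a 3x3 rotation matrix whose columns are the frame's x, y, z axes.
In Python, from rig import env, viewer gives the robot as it stands.
- The arm moves only by the tool drive_tool, never from a script. Its argument "series" is a list of rows, each a list of 3 entries, a list of its own where there are three numbers: the shift along the tool's x, y, z in m, then the turn about the tool's z in degrees, then the finger opening in m, from 0 to 0.0854. A call has 1 to 20 rows; each row is the pose to reach, as a shift and turn from the pose commanded when the call began, along the tool's axes at that moment; what a row does not reach only later rows make up. A row lasts 1/10 s, in which the tool goes at most 50 mm and 8.59 degrees, less where a joint would pass 70% of its speed; a pose out of reach is approached as far as the arm can. A call with a gripper value outside its range is refused whole. The fingers move at their own pace and stop on an object; "newtons" is the grip in N (left out, the last holds). Time passes only in rows, so rows that repeat a pose let the fingers close. It gives the time, the measured TCP pose, the force, the opening and the grip force at its end, in the units of the state.
- env.observe(): the state, without advancing time (a new reading comes with each control period).
- viewer.get_image(name): name is "side" or "top"; returns a dict with "img" (420x560x3 uint8, red, green, blue), "depth" (420x560 float32, m along the optical axis (not along the pixel's ray), 0 where there is no reading), "camera_matrix" (3x3 intrinsics, pixels), "rvec" (rotation vector, rad) and "tvec" (3), from world to camera coordinates, as OpenCV has them. Camera axes: x right, y down, z forward; pixel columns grow to the right and rows downward; lengths in m; the calibration is good to about 2 mm. A picture is of the moment at which its call begins.
- env.close_job(): hands the job in; it is judged then, once.
The state is a dict: "time_s": time; "q": joint angles; "qvel": joint speeds; "joint_efforts": joint torques, N m; "position": TCP position; "tool_rot": TCP orientation; "ft_force": force on the tool from outside, world axes, zero at the start; "wrist_torque": the same for the moment, N m; "grip_width": finger opening in m; "gripper_force": force on a finger pad.
Only numpy, scipy, OpenCV 4.12 (cv2) and the standard library are available. Lean on these libraries where they do the work, as an engineer would, in place of code of your own. Each camera call takes 0.05 s, during which the arm holds its last target. There are 200 camera calls.

## Task

Put the missing knob back on the garage heater's gas valve: lift the pointer knob up off its peg on the pine block, turn it so that the flat in its bore matches the flat of the valve's D-shaped stem, push it fully onto the stem, and press it in to the bottom as for lighting the pilot. Finish holding: keep the knob gripped and pressed in, do not let go. Leave everything else where it is.

Things in the scene. Friction and masses are not known exactly. Their poses are not given: they have to be found in the camera images.
- knob_mid (a point): Pointer knob, black, loose, 44 mm tall, hung bore-down over one of the block's pegs (which one varies); on its axis half-way up. Round skirt 46 mm diameter, 20 mm high, its top a flat ledge; on it an upright bar grip 24 high, 14 wide, 44 long. z up; x along the bar towards the pointer, a nose 7 mm wide out to 33 mm from the axis, on one side only. The only thing on the pegs with a bar grip.
- stem_tip (a point): Centre of the top end of the gas valve's bare steel stem, upright in the middle of the valve's panel, standing 26 mm above it when out. D-shaped: 12 mm diameter with a flat 3 mm from the axis; top 3 mm stepped in to 9 mm diameter. z up; x points out of the flat, so the knob's pointer must point along this x. A knob fully on rests on the tip, its underside 16 mm below this point.
- stem_press (a joint): How far the valve stem is pressed in, m: 0 out, 0.008 at the bottom stop; springs back when let go.
- knob: The same knob, 60 g; origin on its axis at the underside, axes as above. The blind bore opens in the underside, 16 mm deep, D-shaped: 14 mm diameter with a flat 4 mm from the axis on the pointer's side (+x). On the peg the underside rests on the block's top. A pale line on top of the bar marks its pointer half.
- spindle: The same stem; origin on its axis, 26 mm below its tip (level with the panel when out), axes as above; moves down when pressed, does not turn. Spring: about 5 N to start, 9 N at the bottom stop. With the knob fully on, its underside clears the panel by 10 mm (stem out) or 2 mm (stem in). A thin dark tab at its foot, flat on the panel, points along +x to 32 mm from the axis.
- valve: The fixed grey valve unit, 150 x 130 x 70 mm, with brass fittings on its far side; origin under its centre, on the shelf.
- peg_block: The fixed pine block, 80 x 280 x 35 mm, origin under its centre; three upright dowels 6.4 mm diameter, 13 mm tall stand on its top at -90, 0 and +90 mm along its own y.
- round_cap: Bystander on a peg of the block: plain round black cap, 44 mm diameter, 17 mm tall, no grip; origin at its underside.
- collar: Bystander on a peg of the block: steel ring, 38 mm diameter, 11 mm tall; origin at its underside.
- funnel: Bystander: translucent funnel standing mouth down, 90 mm diameter, 110 mm tall; origin under its centre.
- jug: Bystander: closed blue jug lying flat, about 270 x 200 x 100 mm; origin under its middle.
- pliers: Bystander: chrome pliers lying flat, 180 mm long, 13 mm thick; origin under the middle.
Mind the look-alikes: they are no part of the job. Of the things shaped like the knob, the black one is meant.

How it is judged (in metres and radians):
On the way, in this order (a step that is already met when the one before it is completed fails the run):
1. the knob has been lifted up clear of its peg (height (world z) of knob_mid above 0.077 m and contact force between knob and peg_block below 0.05 N), for 0.1 s.
2. the knob is on the stem, flat to flat (z of knob in the frame of stem_tip below -0.012 m and horizontal distance between knob and stem_tip below 0.004 m and angle between the x axis of knob and the x axis of spindle, either way round below 0.3 rad), for 0.1 s.
At the end, for the whole second after the job is handed in: knob on the stem, underside over 13 mm below the stem's tip, within 3 mm of its axis, flat to flat within 0.3 rad, upright within 0.15 rad, still, clear of the panel, gripped by the fingers and pressing the stem in by over 5.5 of its 8 mm (over 3 N) (value of joint stem_press above 0.0055 m and z of knob in the frame of stem_tip below -0.013 m and horizontal distance between knob and stem_tip below 0.003 m and angle between the x axis of knob and the x axis of spindle, either way round below 0.3 rad and angle between knob's own z axis and vertical below 0.15 rad and contact force between knob and spindle above 3 N and contact force between the fingers and knob above 1 N and contact force between the arm and spindle below 0.5 N and contact force between knob and valve below 1 N and linear speed of knob below 0.02 m/s); the arm keeps its last pose, push and grip.
It fails at once if a bystander (cap, collar, funnel, jug, pliers) is pushed aside by more than 25 mm (distance of any of round_cap, collar, funnel, jug, pliers from where it was at the start of the episode above 0.025 m).
It also fails if it takes over 43 s, if anything falls off the work surface, if the arm or the gripper's body presses on something with over 40 N, if the wrist force passes 120 N, or if a joint passes its speed limit or range.

## Working session

There is one attempt and no reset: what is moved stays moved. The work goes in short steps, Python scripts to look and compute and a tool call to move; the robot and the scene stay as the last step left them, time stands still between calls to the robot, and variables do not carry over. Pictures are saved under pics/ and viewed, at most 10 in all, crops included, and the job is handed in when it is done.

Besides the shell and the picture viewer there is one more tool, called by a JSON object that holds its "op" and its "data". drive_tool: Moves the arm, as the interface text tells. Its arguments: {"type":"object","properties":{"series":{"type":"array"},"newtons":{"type":"number"}},"required":["series"]}

```bash
mkdir -p pics; cat > h.py <<'E'
import cv2,numpy as np
from rig import env,viewer
def grab(n):
    d=viewer.get_image(n); np.savez(''+n+'.npz',**d); return d
def load(n): return dict(np.load(''+n+'.npz'))
def world(d):
    R=cv2.Rodrigues(np.array(d['rvec'],float))[0]; K=d['camera_matrix']; h,w=d['depth'].shape
    u,v=np.meshgrid(np.arange(w),np.arange(h)); z=d['depth']
    c=np.stack([(u-K[0,2])/K[0,0]*z,(v-K[1,2])/K[1,1]*z,z],-1)
    return (c-np.ravel(d['tvec']))@R
E
python3 - <<'E'
from h import *
for n in('top','side'):
    d=grab(n); cv2.imwrite(f'pics/{n}0.png',d['img'][:,:,::-1])
    R=cv2.Rodrigues(np.array(d['rvec'],float))[0];print(n,-R.T@np.ravel(d['tvec']),d['camera_matrix'][0,0])
s=env.observe();print(s['time_s'],s['position'],s['tool_rot'],s['ft_force'],s['grip_width'])
E
```

```text
top [ 0.35184714 -0.05305727  1.32484861] 418.4880292493112
side [0.43233552 0.60021021 0.93798128] 423.42485318258434
0.1 [ 0.12153216 -0.53614767  0.23079232] [[ 9.75276589e-01  2.20987725e-01  4.72846143e-08]
 [ 2.20987552e-01 -9.75275823e-01  1.25323181e-03]
 [ 2.76994963e-04 -1.22223720e-03 -9.99999215e-01]] [0.08549625 0.28729307 0.39655374] 0.08515662855629857
```

View pics/top0.png

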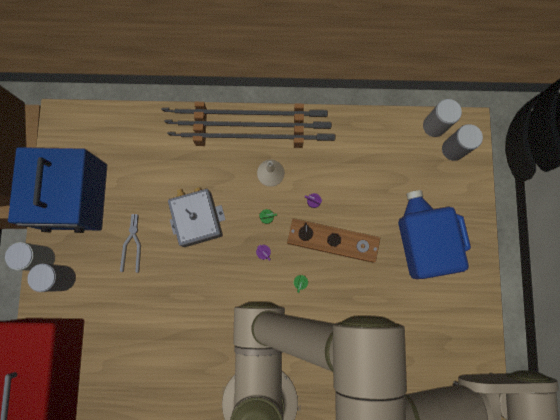

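View pics/side0.png

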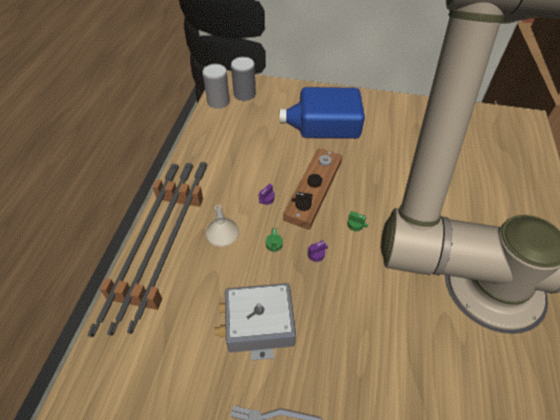

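The knob is on the block's left peg in the top view, about (306,233). The valve is at (194,216) and the stem tab seems to point up-left. I'll zoom in and measure both.

```bash
python3 - <<'E'
from h import *
t=load('top');s=load('side')
c=lambda d,u,v,r:cv2.resize(d['img'][v-r:v+r,u-r:u+r,::-1],(400,300) if 0 else (300,300),interpolation=cv2.INTER_CUBIC)
a=np.vstack([np.hstack([c(t,306,233,20),c(t,194,216,30)]),np.hstack([c(s,304,202,20),c(s,258,312,30)])])
a=cv2.convertScaleAbs(a,alpha=1.8);cv2.imwrite('pics/z.png',a)
for n,d,B in(('top',t,((306,233),(194,216))),('side',s,((304,202),(258,312)))):
    W=world(d)
    for (u,v),r in zip(B,(20,30)):
        P=W[v-r:v+r,u-r:u+r].reshape(-1,3); G=d['img'][v-r:v+r,u-r:u+r].reshape(-1,3).mean(1)
        if r==20:
            m=(G<60)&(P[:,2]>.038)
            for lo,hi in((.045,.06),(.068,.09)):
                Q=P[(P[:,2]>lo)&(P[:,2]<hi)]
                if len(Q): print(n,'knob',lo,len(Q),Q.mean(0).round(4),(Q[:,:2].max(0)/2+Q[:,:2].min(0)/2).round(4), cv2.minAreaRect(Q[:,:2].astype('f4')*1000))
        else:
            Q=P[P[:,2]>.085]; print(n,'stem',len(Q),Q.mean(0).round(4),Q[:,2].max())
            Q=P[(P[:,2]>.066)&(P[:,2]<.075)]; r_=cv2.minAreaRect(Q[:,:2].astype('f4')*1000); print(' panel',len(Q),Q[:,2].mean(),r_)
E
```

```text
top knob 0.045 97 [ 0.5078 -0.1301  0.0553] [ 0.5124 -0.1269] ((498.3374328613281, -131.80654907226562), (56.97438430786133, 60.938716888427734), 50.46030044555664)
top knob 0.068 75 [ 0.5057 -0.1308  0.0797] [ 0.5061 -0.131 ] ((506.1487121582031, -130.74227905273438), (42.38460159301758, 12.509310722351074), 0.7422990202903748)
top stem 31 [0.4221 0.0402 0.8885] 1.324848613968337
 panel 1686 0.07063033323759794 ((550.1233520507812, 209.82406616210938), (148.11444091796875, 128.4665069580078), 17.070655822753906)
side knob 0.045 161 [ 0.5044 -0.137   0.0524] [ 0.5049 -0.1574] ((496.736572265625, -159.8482666015625), (112.6797103881836, 52.317752838134766), 65.99449157714844)
side knob 0.068 105 [ 0.5072 -0.1263  0.0762] [ 0.5073 -0.1275] ((506.7771301269531, -128.4737091064453), (43.31851577758789, 17.68152618408203), 5.034079551696777)
side stem 41 [0.5096 0.3457 0.3811] 0.937981275110555
 panel 2812 0.06951709096084469 ((550.1179809570312, 215.031005859375), (134.92800903320312, 125.35737609863281), 15.738612174987793)
```

View pics/z.png

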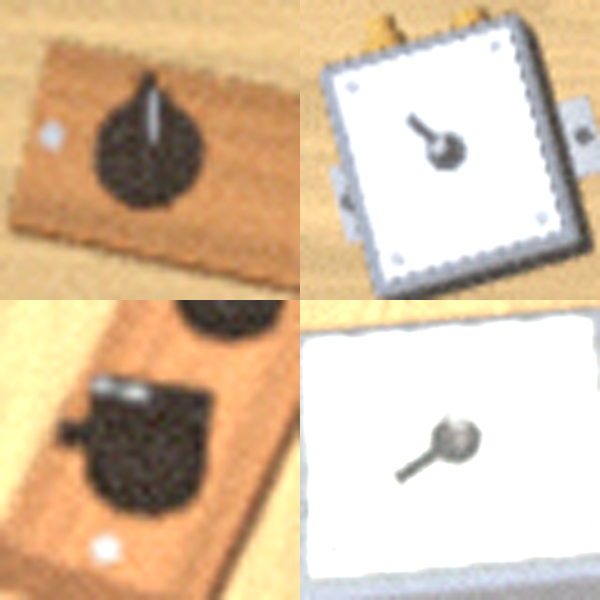

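The knob's pointer faces world +x (up in the top crop), with its centre at about (0.506,-0.130). The stem is at top-crop (447,147), and its tab ends at (408,115), pointing up-left. Next I'll refine the stem centre and tab direction.

```bash
python3 - <<'E'
from h import *
for n,(u0,v0) in(('top',(194,216)),('side',(258,312))):
    d=load(n);W=world(d);r=16
    R=cv2.Rodrigues(np.array(d['rvec'],float))[0];C=-R.T@np.ravel(d['tvec'])
    P=W[v0-r:v0+r,u0-r:u0+r].reshape(-1,3);G=d['img'][v0-r:v0+r,u0-r:u0+r].reshape(-1,3).mean(1);ok=d['depth'][v0-r:v0+r,u0-r:u0+r].ravel()>0
    v,u=np.mgrid[v0-r:v0+r,u0-r:u0+r].reshape(2,-1)
    ray=np.c_[u,v,np.ones(len(u))]@np.linalg.inv(d['camera_matrix']).T@R
    Z=P[:,2]; print(n,'invalid',(~ok).sum(),'panel z',np.median(Z[ok]))
    tip=ok&(Z>.086)&(Z<.11); print(' tip',tip.sum(),P[tip].mean(0).round(4),np.percentile(P[tip],[5,95],axis=0).round(4).tolist())
    pan=C+ray*((.0705-C[2])/ray[:,2])[:,None]
    w=np.median(G)-G; dark=w>60
    import sys
    print(' dark',dark.sum(), 'u,v',u[dark].min(),u[dark].max(),v[dark].min(),v[dark].max())
    c=P[tip].mean(0)[:2]; D=pan[:,:2]-c; rr=np.hypot(*D.T); m=dark&(rr>.014)&(rr<.034)
    far=pan[dark][:, :2]; 
    for lo,hi in((.012,.02),(.02,.027),(.027,.036)):
        q=dark&(rr>lo)&(rr<hi)&(Z<.076); print('  ',lo,q.sum(),np.average(D[q],axis=0,weights=w[q]).round(4),np.degrees(np.arctan2(*np.average(D[q],axis=0,weights=w[q])[::-1])).round(1)) if q.any() else 0
E
```

```text
top invalid 4 panel z 0.07146643034388173
 tip 11 [0.5497 0.2097 0.095 ] [[0.5464, 0.2059, 0.0889], [0.5541, 0.213, 0.1]]
 dark 40 u,v 186 209 204 219
   0.012 3 [0.0104 0.0131] 51.4
   0.02 3 [0.0144 0.0184] 51.8
   0.027 3 [0.0194 0.0226] 49.3
side invalid 6 panel z 0.06979384941470627
 tip 25 [0.5496 0.2135 0.093 ] [[0.5451, 0.2101, 0.0872], [0.5556, 0.2171, 0.0964]]
 dark 99 u,v 247 263 305 318
   0.012 10 [0.0118 0.0098] 39.6
   0.02 8 [0.0167 0.0165] 44.7
   0.027 5 [0.0207 0.0203] 44.5
```

{"op": "drive_tool", "data": {"series": [[[0.465,-0.311,0.0],12.8,0.05],[[0.465,-0.311,0.0],12.8,0.05],[[0.465,-0.311,0.0],12.8,0.05],[[0.465,-0.311,0.0],12.8,0.05],[[0.465,-0.311,0.0],12.8,0.05],[[0.465,-0.311,0.0],12.8,0.05],[[0.465,-0.311,0.0],12.8,0.05],[[0.465,-0.311,0.0],12.8,0.05],[[0.465,-0.311,0.0],12.8,0.05],[[0.465,-0.311,0.0],12.8,0.05],[[0.465,-0.311,0.0],12.8,0.05],[[0.465,-0.311,0.0],12.8,0.05],[[0.465,-0.311,0.08],12.8,0.05],[[0.465,-0.311,0.08],12.8,0.05],[[0.465,-0.311,0.08],12.8,0.05],[[0.465,-0.311,0.08],12.8,0.05],[[0.465,-0.311,0.08],12.8,0.05],[[0.465,-0.311,0.08],12.8,0.05]], "newtons": 40}}

```text
time_s: 1.9
position: [0.5069, -0.1309, 0.1529]
tool_rot: [[1.0, -0.001, 0.003], [-0.001, -1.0, -0.001], [0.003, 0.001, -1.0]]
ft_force: [-0.8, 0.2, -0.0]
grip_width: 0.05
gripper_force: 0.0
```

{"op": "drive_tool", "data": {"series": [[[0,0,0.03],0,0.05],[[0,0,0.06],0,0.05],[[0,0,0.075],0,0.05],[[0,0,0.085],0,0.05],[[0,0,0.092],0,0.05],[[0,0,0.093],0,0.05],[[0,0,0.093],0,0.0],[[0,0,0.093],0,0.0],[[0,0,0.093],0,0.0],[[0,0,0.093],0,0.0],[[0,0,0.093],0,0.0],[[0,0,0.093],0,0.0],[[0,0,0.093],0,0.0],[[0,0,0.093],0,0.0]], "newtons": 50}}

```text
time_s: 3.3
position: [0.5068, -0.1305, 0.0591]
tool_rot: [[1.0, -0.001, 0.002], [-0.001, -1.0, -0.001], [0.002, 0.001, -1.0]]
ft_force: [-0.4, 0.5, 5.8]
grip_width: 0.0128
gripper_force: 50.0
```

{"op": "drive_tool", "data": {"series": [[[0,0,-0.005],0,0.0],[[0,0,-0.015],0,0.0],[[0,0,-0.03],0,0.0],[[0,0,-0.06],0,0.0],[[0,0,-0.1],0,0.0],[[0,0,-0.1],0,0.0],[[0,0,-0.1],0,0.0],[[0,0,-0.1],0,0.0]]}}

```text
time_s: 4.1
position: [0.5058, -0.1301, 0.1576]
tool_rot: [[1.0, -0.001, -0.002], [-0.001, -1.0, 0.001], [-0.002, -0.001, -1.0]]
ft_force: [0.4, -1.1, -0.7]
grip_width: 0.013
gripper_force: 49.2
```

```bash
python3 - <<'E'
from h import *
d=grab('side');W=world(d);s=env.observe();print(s['position'],s['ft_force'],s['grip_width'])
K=d['camera_matrix'];p,_=cv2.projectPoints(np.array([s['position']],float),d['rvec'],d['tvec'],K,None);u,v=p.ravel().astype(int);print(u,v)
cv2.imwrite('pics/held.png',cv2.convertScaleAbs(cv2.resize(d['img'][v-35:v+35,u-35:u+35,::-1],(560,560),interpolation=cv2.INTER_CUBIC),alpha=1.8))
P=W[v-40:v+40,u-40:u+40].reshape(-1,3);G=d['img'][v-40:v+40,u-40:u+40].reshape(-1,3)
rel=P-s['position']; m=(np.hypot(rel[:,0],rel[:,1])<.045)&(rel[:,2]<.003)&(rel[:,2]>-.035)
Q=rel[m];print(len(Q),np.percentile(Q,[2,50,98],axis=0).round(4))
E
```

```text
[ 0.50574695 -0.13005194  0.15732081] [-0.71221237  0.67144444 -0.83635074] 0.012903606631145214
306 173
178 [[-0.0209  0.0002 -0.0243]
 [ 0.0012  0.0162 -0.0068]
 [ 0.0312  0.0252  0.0011]]
```

View pics/held.png

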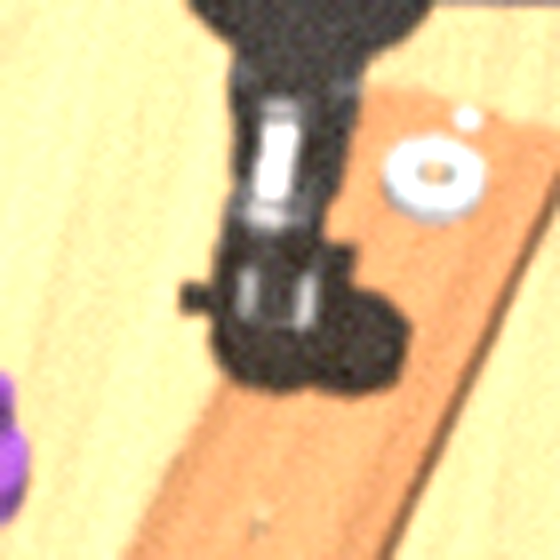

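The knob is held upright in the fingers with its nose to the left (+x) at crop (181,300). Its axis is about 1 mm behind the TCP, and the round shape at (370,340) is the cap behind it. Next I'll carry it over the stem.

{"op": "drive_tool", "data": {"series": [[[0.01,-0.04,0],-8,0.0],[[0.015,-0.085,0],-16,0.0],[[0.02,-0.13,0],-24,0.0],[[0.025,-0.175,0],-32,0.0],[[0.03,-0.22,0],-40,0.0],[[0.035,-0.265,0],-47,0.0],[[0.04,-0.305,0],-47,0.0],[[0.044,-0.33,0],-47,0.0],[[0.044,-0.341,0],-47,0.0],[[0.044,-0.341,0],-47,0.0],[[0.044,-0.341,0],-47,0.0],[[0.044,-0.341,0],-47,0.0],[[0.044,-0.341,0.015],-47,0.0],[[0.044,-0.341,0.02],-47,0.0],[[0.044,-0.341,0.02],-47,0.0],[[0.044,-0.341,0.02],-47,0.0]]}}

```text
time_s: 5.75
position: [0.5507, 0.2102, 0.1387]
tool_rot: [[0.683, 0.731, 0.0], [0.731, -0.683, 0.0], [0.0, 0.0, -1.0]]
ft_force: [0.1, -0.2, 1.3]
grip_width: 0.0132
gripper_force: 49.2
```

```bash
python3 - <<'E'
from h import *
o=[]
s=env.observe();print(s['position'],s['tool_rot'],s['ft_force'],s['grip_width'])
for n in('side','top'):
    d=grab(n)
    p,_=cv2.projectPoints(np.array([s['position'],[.5497,.2105,.096]],float),d['rvec'],d['tvec'],d['camera_matrix'],None);u,v=p[0].ravel().astype(int);print(n,u,v,((p[1].ravel()-[u,v])*400/70+200).round())
    o.append(cv2.resize(d['img'][v-35:v+35,u-35:u+35,::-1],(400,400),interpolation=cv2.INTER_CUBIC))
cv2.imwrite('pics/hover.png',cv2.convertScaleAbs(np.hstack(o),alpha=1.4))
E
```

```text
[0.55074562 0.21024917 0.13873234] [[ 6.82872251e-01  7.30537715e-01  3.69616034e-04]
 [ 7.30537756e-01 -6.82872306e-01  3.30981685e-05]
 [ 2.76580014e-04  2.47416647e-04 -9.99999931e-01]] [ 0.05227682 -0.18079689  1.25985158] 0.013161180929266977
side 257 294 [211. 255.]
top 188 211 [220. 221.]
```

View pics/hover.png

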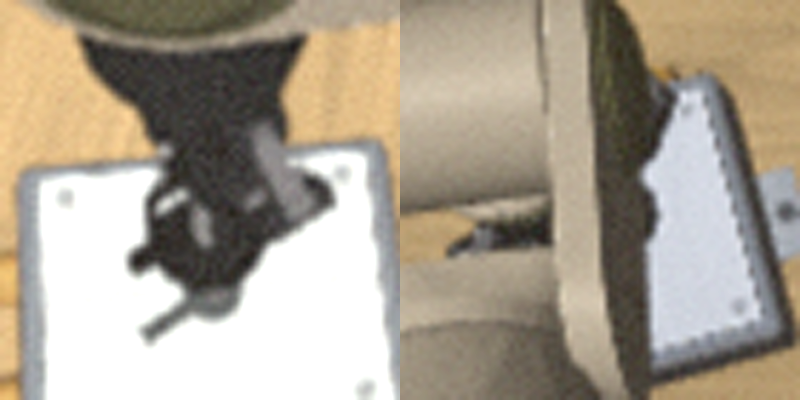

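The side crop shows the knob right above the stem foot at (215,300), with its nose parallel to the tab. Lowering it gently now.

{"op": "drive_tool", "data": {"series": [[[0,-0.0005,0.01],0,0.0],[[0,-0.0005,0.016],0,0.0],[[0,-0.0005,0.019],0,0.0],[[0,-0.0005,0.022],0,0.0],[[0,-0.0005,0.024],0,0.0],[[0,-0.0005,0.026],0,0.0],[[0,-0.0005,0.026],0,0.0],[[0,-0.0005,0.026],0,0.0]]}}

```text
time_s: 6.65
position: [0.5502, 0.211, 0.1124]
tool_rot: [[0.682, 0.731, 0.0], [0.731, -0.682, 0.0], [0.0, 0.0, -1.0]]
ft_force: [-0.3, -0.6, -0.1]
grip_width: 0.013
gripper_force: 49.2
```

{"op": "drive_tool", "data": {"series": [[[0,0,0.002],0,0.0],[[0,0,0.004],0,0.0],[[0,0,0.006],0,0.0],[[0,0,0.007],0,0.0],[[0,0,0.008],0,0.0],[[0,0,0.009],0,0.0],[[0,0,0.01],0,0.0],[[0,0,0.011],0,0.0],[[0,0,0.011],0,0.0],[[0,0,0.011],0,0.0]]}}

```text
time_s: 7.65
position: [0.5502, 0.211, 0.1016]
tool_rot: [[0.682, 0.731, 0.0], [0.731, -0.682, 0.0], [0.0, 0.0, -1.0]]
ft_force: [-1.8, -0.2, 5.2]
grip_width: 0.0128
gripper_force: 49.9
```

{"op": "drive_tool", "data": {"series": [[[0,0,0.001],0,0.0],[[0,0,0.002],0,0.0],[[0,0,0.003],0,0.0],[[0,0,0.004],0,0.0],[[0,0,0.005],0,0.0],[[0,0,0.005],0,0.0],[[0,0,0.005],0,0.0]], "newtons": 80}}

```text
time_s: 8.35
position: [0.5503, 0.211, 0.097]
tool_rot: [[0.682, 0.731, 0.001], [0.731, -0.682, 0.0], [0.001, 0.0, -1.0]]
ft_force: [-2.1, -1.1, 8.7]
grip_width: 0.012
gripper_force: 82.9
```

{"op": "drive_tool", "data": {"series": [[[0,0,0.0005],0,0.0],[[0,0,0.001],0,0.0],[[0,0,0.0015],0,0.0],[[0,0,0.0015],0,0.0],[[0,0,0.0015],0,0.0],[[0,0,0.0015],0,0.0]]}}

```text
time_s: 8.95
position: [0.5503, 0.211, 0.0961]
tool_rot: [[0.682, 0.731, 0.001], [0.731, -0.682, 0.0], [0.001, 0.001, -1.0]]
ft_force: [-3.7, -1.5, 12.2]
grip_width: 0.0122
gripper_force: 83.9
```

```bash
python3 - <<'E'
from h import *
s=env.observe();print(s['position'],s['ft_force'],s['grip_width'])
d=grab('side');W=world(d)
p,_=cv2.projectPoints(np.array([s['position']],float),d['rvec'],d['tvec'],d['camera_matrix'],None);u,v=p[0].ravel().astype(int);print(u,v)
cv2.imwrite('pics/press.png',cv2.convertScaleAbs(cv2.resize(d['img'][v-30:v+30,u-30:u+30,::-1],(540,540),interpolation=cv2.INTER_CUBIC),alpha=1.6))
E
```

```text
[0.55030427 0.21102686 0.09605299] [-3.65536747 -1.50543178 12.17509228] 0.01224785776384472
258 303
```

View pics/press.png

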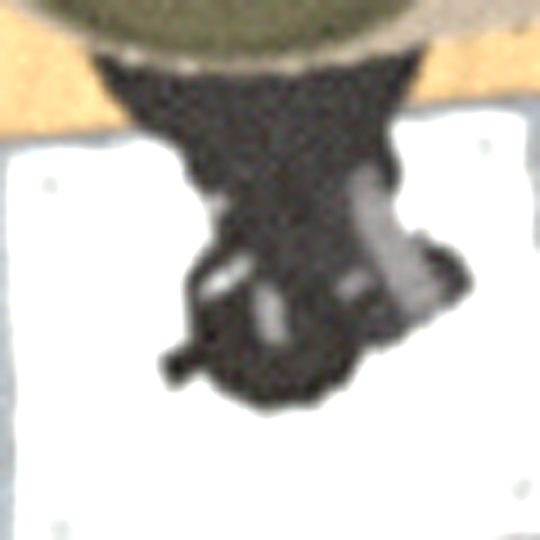

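The knob is seated over the stem. Its nose at (180,365) covers the tab direction. The height (TCP 0.096) and the 12 N force fit the stem being at its bottom stop, so I'm handing in.

```bash
python3 -c "
from rig import env
print(env.close_job())"
```

```text
the job is handed in; nothing more can be done
None
```

The knob is on the stem, flat to flat as far as the camera shows, and held gripped and pressed in; height and force (12 N) match the bottom stop. The job is handed in, but no verdict came back.

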